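# Seat and cover two crucibles for ashing

### The arm

A 6-joint arm with a two-finger parallel gripper is mounted at the origin on a cart in front of the work surface, level with it; the furniture and walls round the work are solid. World frame = base frame: x ahead of the robot, y to its left, z up, the work surface at z = 0. Lengths are in m, angles in rad, forces in N, time in s.
With the tool pointing down it reaches from about 0.325 to 0.9 m from the base axis. Payload 3.5 kg.
Tool frame: the origin (TCP) lies on the centre line of the jaws, within the pads' length; the fingertips stand 11 mm ahead of it and the grasp point (between the pads) lies 8 mm behind it; z points along the fingers, y is the line along which they close (so a half turn about z gives the same grasp; the last joint's range is limited). The gripper opens to 85 mm and grips with 20 to 120 N. Pads are 22 mm wide; open, the fingers measure 114 mm over their backs; the gripper's body (76 mm by 85 mm) begins 54 mm behind the grasp point. The pads swing forward as they close: fully open they stand 13 mm farther back than shut.
Start: joints at [1.029, 0.276, -0.026, 1.268, 0, 1.467], TCP at [0.266, 0.566, 0.242] pointing down, gripper open.
Joint ranges: [-3.12, 3.12], [-0.85, 1.88], [-1.08, 1.24], [-1.95, 2.15], [-1.57, 1.53], [-3.14, 3.14]. Speed limits (rad/s): [2.57, 2.57, 3.14, 3.14, 3.14, 3.14].

### API

Orientations are given as a rotation vector (axis times angle).
In Python, from rig import * gives the robot as it stands. Calls block until the motion is done:
- move_pose(position, orientation): joint-space move of the TCP to a pose.
- movel(position, frame=None, speed=0.15, f_stop=None): straight line of the TCP; frame=None keeps the orientation; speed is the mean speed in m/s. With f_stop (N) it stops when the force on the tool has changed by that much, and returns True; else False.
- set_joints(angles): joint-space move.
- grip(opening, force=None): opening from 0.0 (shut) to 1.0 (fully open); force is the grip in N (None keeps the last); returns when the fingers have stopped.
- hold(seconds).
- inverse_kinematics(position, orientation): joint angles nearest the present ones, or None.
- get_obs(): the state.
- grab_frame(name): name is "scene" or "top"; returns a dict with "color" (420x560x3 uint8, red, green, blue), "depth" (420x560 float32, m along the optical axis (not along the pixel's ray), 0 where there is no reading), "fov_y" (degrees; the focal length in pixels is half the picture's height over the tangent of half this angle, whatever the lens; pixels are square), "cx", "cy" (the principal point, pixels), "k1" (the pictures are not rectified: a ray, as slopes to the right and down, at radius r is drawn at 1 + k1 r^2 times it, then the intrinsics apply), "xyz" and "orientation" of the camera in the world. Camera axes: x right, y up, looking along -z (the intrinsics and any distortion apply to the point x, -y, -z); pixel columns grow to the right and rows downward; lengths in m; the calibration is good to about 2 mm. A picture is of the moment at which its call begins.
A pose or a line that the arm cannot do raises MotionError and nothing moves.
- finish_job(): hands the job in; it is judged then, once.
The state is a dict: "time": time; "q": joint angles; "joint_vel": joint speeds; "joint_torque": joint torques, N m; "eef_pos": TCP position; "tool_rot": TCP orientation; "force": force on the tool from outside, world axes, zero at the start; "moment": the same for the moment, N m; "finger_gap": opening from 0.0 (shut) to 1.0 (fully open); "grasp_force": force on a finger pad.
Only numpy, scipy, OpenCV 4.12 (cv2) and the standard library are available. Lean on these libraries where they do the work, as an engineer would, in place of code of your own. Each camera call takes 0.05 s, during which the arm holds its last target. There are 200 camera calls.

### The job

Get the two porcelain crucibles ready for the ashing furnace: seat the small crucible in the small steel tripod and the large crucible in the large steel tripod, each hanging upright in the tripod's ring, and leave each one covered with the lid of its own size, lying flat and centred on its rim. Set the porcelain down rather than letting it drop, never tip a crucible over, and leave the glass beaker, the vial and the glass dish where they stand.

Things in the scene. Friction and masses are not known exactly. Their poses are not given: they have to be found in the camera images.
- crucible_small: the small porcelain crucible, open at the top, white, tapered: 44 mm across the rim, 26 mm across the foot, 36 mm high, 30 g. Loose, upright. Origin at the centre of its underside, z up along its axis. Round, so its yaw does not matter. Seated in its tripod its underside is about 24.5 mm above the bench and its rim about 60 mm. Grip it from outside by the rim.
- crucible_large: the large porcelain crucible, open at the top, white: 58 mm across the rim, the upper 12 mm of the wall nearly straight (56 to 58 mm), tapering below to 34 mm across the foot; 48 mm high, wall 3 mm, 60 g. Loose, upright. Origin at the centre of its underside, z up along its axis. Seated in its tripod its underside is about 25.5 mm above the bench and its rim about 73.5 mm.
- lid_small: the small porcelain lid, for the small crucible: flat-bottomed disc 46 mm across, about 5 mm thick at the edge, with a small knob in the middle 12 mm across whose top is 12 mm above the underside (the knob can be held from 7 to 12 mm). 12 g, loose, knob up. Origin at the centre of its underside, z up.
- lid_large: the large porcelain lid, for the large crucible: flat-bottomed disc 60 mm across, 4 mm thick at the edge and doming to 9 mm, with a knob in the middle 17 mm across, widest from 15 to 18 mm above the underside, its top at 21.5 mm. 28 g, loose, knob up. Origin at the centre of its underside, z up.
- stand_small: the tripod for the small crucible, fixed: flat bright steel ring, 74 mm across outside, with a round hole of 35 mm in it, 5 mm thick, its top 45 mm above the bench, on three short legs. Origin on the bench under the centre of the hole, z up.
- stand_large: the tripod for the large crucible, fixed: flat bright steel ring, 90 mm across outside, with a round hole of 46 mm in it, 5 mm thick, its top 45 mm above the bench, on three short legs. Origin on the bench under the centre of the hole, z up.
- beaker: bystander: a small clear glass beaker, 48 mm across, 58 mm high, loose; origin at the centre of its underside. Leave it where it stands.
- vial: bystander: a small glass vial with a black cap, 24 mm across, 48 mm high, loose; origin at the centre of its underside. Leave it where it stands.
- dish: bystander: a flat covered glass dish, 88 mm across, 16 mm high, loose; origin at the centre of its underside. Leave it where it stands.
Mind the look-alikes: they are no part of the job. What is shaped like the lid_small but black or turquoise is not meant.

How it is judged:
By the outcome, as a careful person would: the job done as asked, in the order asked, and still so for the second after the job is handed in, with the robot touching nothing.
It also fails if it takes over 99 s, if anything falls off the work surface, if the arm or the gripper's body presses on something with over 40 N, if the wrist force passes 120 N, or if a joint passes its speed limit or range.

## Working session

There is one attempt and no reset: what is moved stays moved. The work goes in short steps, each a Python script; the robot and the scene stay as the last script left them, time stands still between calls to the robot, and variables do not carry over. Pictures are saved under pics/ and viewed, at most 14 in all, crops included, and the job is handed in when it is done.

```bash
mkdir -p pics; ls
cat > h.py <<'E'
from rig import *
import numpy as np, cv2
from scipy.spatial.transform import Rotation as R
def save(f,n): cv2.imwrite('pics/'+n+'.png',cv2.cvtColor(f['color'],cv2.COLOR_RGB2BGR))
def cloud(f):
    d=f['depth'];h,w=d.shape;F=h/2/np.tan(np.radians(f['fov_y'])/2)
    K=np.array([[F,0,f['cx']],[0,F,f['cy']],[0,0,1]])
    v,u=np.mgrid[:h,:w]
    n=cv2.undistortPointsIter(np.stack([u,v],-1).reshape(-1,1,2).astype(float),K,np.array([f['k1'],0,0,0.]),None,None,(3,50,1e-9)).reshape(h,w,2)
    p=np.stack([n[...,0]*d,-n[...,1]*d,-d],-1)
    o=np.array(f['orientation'],float)
    M=o if o.shape==(3,3) else R.from_rotvec(o).as_matrix()
    P=p@M.T+np.array(f['xyz']); P[d==0]=np.nan
    return P
E
python3 - <<'E'
from h import *
import pickle
for n in('scene','top'):
    f=grab_frame(n);save(f,n+'0');pickle.dump(f,open(n+'0.pkl','wb'))
    print({k:f[k] for k in f if k not in('color','depth')})
o=get_obs();print(o)
E
```

```text
pics
{'fov_y': 50.68374905271577, 'cx': 279.618265403711, 'cy': 208.1028233276043, 'k1': 0.03401590679654282, 'xyz': array([-0.14511212,  0.74886937,  0.52945106]), 'orientation': array([ 0.61985665, -1.09064429, -1.91951531])}
{'fov_y': 48.385437399204285, 'cx': 276.97381714499835, 'cy': 209.5224603848383, 'k1': 0.009924500588950984, 'xyz': array([0.38299957, 0.32588736, 1.08669089]), 'orientation': array([ 0.12774997, -0.15522761, -1.58098559])}
{'time': 0.1, 'q': array([ 1.02859192e+00,  2.77093392e-01, -2.77271580e-02,  1.26801488e+00,
       -5.49799080e-06,  1.46739735e+00]), 'joint_vel': array([ 0.00131649, -0.00197371,  0.00331135,  0.00203553, -0.00067354,
       -0.00101175]), 'joint_torque': array([-1.75991966e-05, -4.46707714e+01,  2.96128553e+01,  8.43671471e-03,
       -1.18310550e-04, -1.53989640e-05]), 'eef_pos': array([0.26519365, 0.56519736, 0.24125668]), 'tool_rot': array([-6.83617279e-01, -3.06565351e+00,  3.03970136e-03]), 'force': array([-0.34579652,  0.47278164, -0.77499338]), 'moment': array([ 0.01507463, -0.00178002, -0.0515034 ]), 'grasp_force': 0.0, 'finger_gap': 0.9996432326737769}
```

View pics/scene0.png

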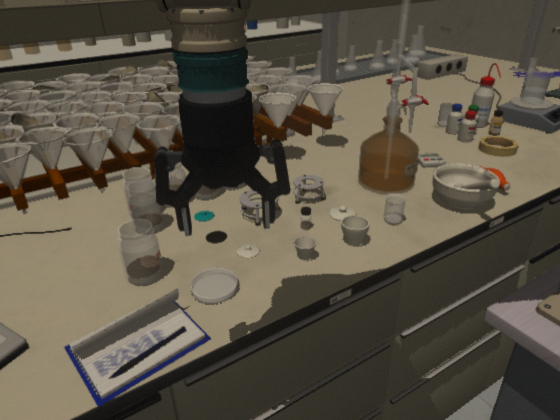

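View pics/top0.png

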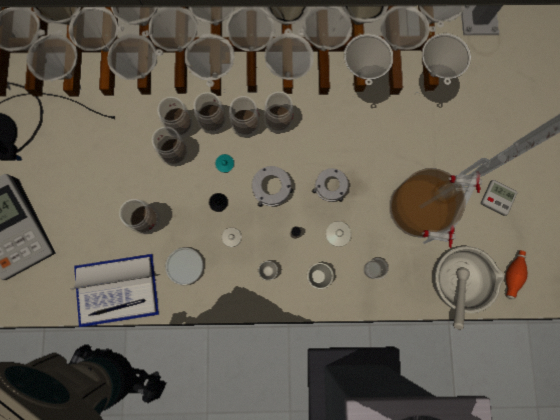

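The top view shows the white lids at (231,237) and (338,234). The black (218,202) and turquoise (225,163) discs are decoys. The crucibles are at (269,270) small and (321,275) large, and the stands at (331,184) small and (271,186) large. The vial is at (297,232), the dish at (186,266) and the beaker at (376,267). The white 46 mm disc at (231,237) fits lid_small. I'll confirm with a crop and measure.

Run:
```python
from h import *
import pickle
f=pickle.load(open('top0.pkl','rb'));P=cloud(f)
c=f['color'][140:300,160:400];cv2.imwrite('pics/crop1.png',cv2.cvtColor(cv2.resize(c,None,fx=3.3,fy=3.3,interpolation=2),cv2.COLOR_RGB2BGR))
print('bench z',np.nanmedian(P[290:310,230:400,2]), np.nanmedian(P[215:220,250:290,2]))
for n,u,v,r,z0,z1 in[('lidS',231,237,14,.003,.02),('lidL',338,234,18,.003,.03),('cruS',269,270,15,.028,.05),('cruL',321,275,18,.038,.06),('stS',331,184,26,.035,.055),('stL',271,186,28,.035,.055),('vial',297,232,12,.03,.06),('dish',186,266,24,.008,.03),('beak',376,267,16,.03,.08),('blk',218,202,14,.003,.03)]:
    Q=P[v-r:v+r+1,u-r:u+r+1].reshape(-1,3);Q=Q[(Q[:,2]>z0)&(Q[:,2]<z1)]
    if len(Q)<5: print(n,len(Q));continue
    hull=cv2.convexHull((Q[:,:2]*1000).astype(np.float32))
    (a,b),rad=cv2.minEnclosingCircle(hull)
    print(n,len(Q),Q[:,:2].mean(0).round(4),'circ',round(a/1e3,4),round(b/1e3,4),'d',round(2*rad,1),'z',np.percentile(Q[:,2],[5,50,95]).round(4))
```

```text
bench z -0.0009107609934988492 -0.001009981538166116
lidS 131 [0.5158 0.4134] circ 0.5106 0.4139 d 75.9 z [0.0031 0.0046 0.0107]
lidL 446 [0.5202 0.1643] circ 0.5234 0.1612 d 106.8 z [0.0033 0.0057 0.0188]
cruS 84 [0.4375 0.3306] circ 0.4369 0.3301 d 43.4 z [0.0283 0.0326 0.0377]
cruL 140 [0.4236 0.2117] circ 0.4229 0.2151 d 57.1 z [0.0396 0.0465 0.0496]
stS 606 [0.6315 0.1806] circ 0.6328 0.181 d 74.8 z [0.041  0.0441 0.0474]
stL 866 [0.6306 0.3198] circ 0.6313 0.3197 d 90.2 z [0.0411 0.0443 0.0474]
vial 84 [0.5217 0.2668] circ 0.5227 0.2668 d 22.8 z [0.032  0.0461 0.0498]
dish 1146 [0.451  0.5201] circ 0.4511 0.5205 d 86.8 z [0.0112 0.0145 0.0177]
beak 166 [0.4372 0.0841] circ 0.4354 0.0878 d 47.7 z [0.0323 0.0528 0.0585]
blk 135 [0.5996 0.4447] circ 0.6031 0.4467 d 67.5 z [0.0031 0.0043 0.0103]
```

View pics/crop1.png

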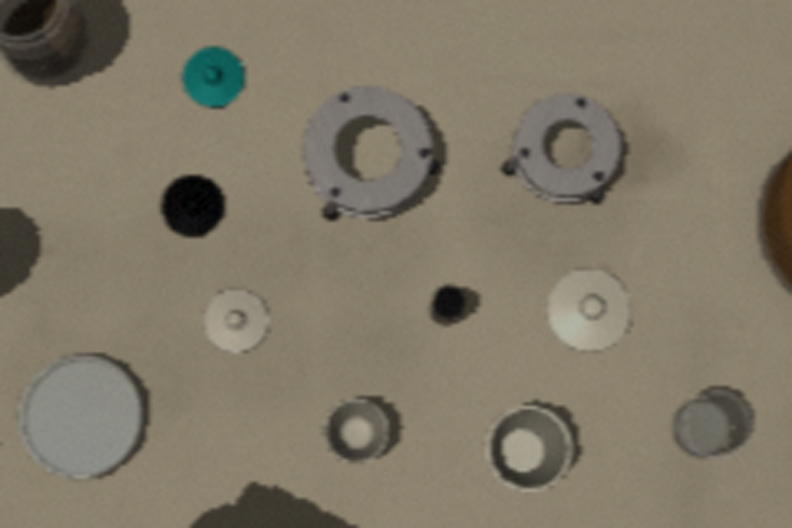

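The crop confirms the white lid at top-view (231,237) is lid_small: the turquoise and black discs are clearly decoys. I'll refine the positions, check reachability, then go for the small crucible and touch the bench on the way to find the real fingertip height.

```bash
cat >> h.py <<'E'
def plane_xy(f,uv,z):
    """pixels (N,2) -> world xy on the plane at height z"""
    h=f['depth'].shape[0];F=h/2/np.tan(np.radians(f['fov_y'])/2)
    K=np.array([[F,0,f['cx']],[0,F,f['cy']],[0,0,1]])
    n=cv2.undistortPointsIter(np.asarray(uv,float).reshape(-1,1,2),K,np.array([f['k1'],0,0,0.]),None,None,(3,50,1e-9)).reshape(-1,2)
    d=np.c_[n[:,0],-n[:,1],-np.ones(len(n))]@R.from_rotvec(f['orientation']).as_matrix().T
    c=np.array(f['xyz']);return (c+d*((z-c[2])/d[:,2])[:,None])[:,:2]
def circ(f,mask,z):
    """outer circle of the mask's biggest blob, on plane z"""
    cs,_=cv2.findContours(mask.astype(np.uint8),cv2.RETR_EXTERNAL,cv2.CHAIN_APPROX_NONE)
    c=cv2.convexHull(max(cs,key=len)).reshape(-1,2)
    p=plane_xy(f,c,z);m=cv2.moments((p*1e4).astype(np.float32).reshape(-1,1,2))
    return np.array([m['m10'],m['m01']])/m['m00']/1e4, 2*np.sqrt(m['m00']/np.pi)/1e4
def ori(psi):
    y=np.array([np.cos(psi),np.sin(psi),0]);z=np.array([0,0,-1.]);x=np.cross(y,z)
    return R.from_matrix(np.c_[x,y,z]).as_rotvec()
E
python3 - <<'E'
from h import *
import pickle
f=pickle.load(open('top0.pkl','rb'));P=cloud(f)
C=f['color'].astype(int)
for n,u,v,r,z in[('lidS',231,237,14,.004),('lidL',338,234,18,.003)]:
    m=np.zeros(C.shape[:2],bool);s=np.s_[v-r:v+r+1,u-r:u+r+1]
    bg=np.median(C[s].reshape(-1,3)[np.r_[0:40]],0)
    sat=C[s].max(2)-C[s].min(2); m[s]=(C[s][...,2]>bg[2]+18)
    print(n,circ(f,m,z),bg)
for n,u,v,r,z in[('cruS',269,270,15,.036),('cruL',321,275,18,.048),('stS',331,184,24,.045),('stL',271,186,28,.045)]:
    m=np.zeros(C.shape[:2],bool);s=np.s_[v-r:v+r+1,u-r:u+r+1]
    m[s]=P[s][...,2]>.6*z; m=cv2.morphologyEx(m.astype(np.uint8),cv2.MORPH_CLOSE,np.ones((5,5)))
    print(n,circ(f,m,z))
o=get_obs();print('tool y',R.from_rotvec(o['tool_rot']).as_matrix()[:,1].round(2))
for p in[(.437,.330),(.423,.215),(.633,.181),(.631,.32),(.516,.413),(.52,.164)]:
    for psi in(0,np.pi):
        for z in (.02,.2):
            q=inverse_kinematics([*p,z],ori(psi)); print(p,round(psi),z,None if q is None else np.round(q,2))
E
```

```text
lidS (array([0.51631908, 0.41367567]), np.float64(0.04140843060461452)) [134. 125. 106.]
lidL (array([0.52085293, 0.16430789]), np.float64(0.05618030380730344)) [133. 124. 105.]
cruS (array([0.43688968, 0.33023921]), np.float64(0.04151782322256377))
cruL (array([0.42276791, 0.21496784]), np.float64(0.05598942052292474))
stS (array([0.63137127, 0.18106307]), np.float64(0.07270769634430226))
stL (array([0.63064167, 0.31996851]), np.float64(0.0884992244628762))
tool y [ 0.42  0.91 -0.  ]
(0.437, 0.33) 0 0.02 [ 0.53  0.36 -0.44  0.77  0.    2.1 ]
(0.437, 0.33) 0 0.2 [ 0.53  0.17 -0.26  1.15  0.    2.1 ]
(0.437, 0.33) 3 0.02 [ 0.53  0.36 -0.44  0.77  0.   -1.04]
(0.437, 0.33) 3 0.2 [ 0.53  0.17 -0.26  1.15  0.   -1.04]
(0.423, 0.215) 0 0.02 [ 0.33  0.25 -0.6   0.72  0.    1.9 ]
(0.423, 0.215) 0 0.2 [ 0.33  0.04 -0.4   1.13  0.    1.9 ]
(0.423, 0.215) 3 0.02 [ 0.33  0.25 -0.6   0.72  0.   -1.24]
(0.423, 0.215) 3 0.2 [ 0.33  0.04 -0.4   1.13  0.   -1.24]
(0.633, 0.181) 0 0.02 [ 0.18  0.52 -0.18  0.87  0.    1.75]
(0.633, 0.181) 0 0.2 [ 0.18  0.36 -0.01  1.21  0.    1.75]
(0.633, 0.181) 3 0.02 [ 0.18  0.52 -0.18  0.87  0.   -1.39]
(0.633, 0.181) 3 0.2 [ 0.18  0.36 -0.01  1.21  0.   -1.39]
(0.631, 0.32) 0 0.02 [ 0.38  0.59 -0.06  0.93  0.    1.95]
(0.631, 0.32) 0 0.2 [0.38 0.44 0.12 1.25 0.   1.95]
(0.631, 0.32) 3 0.02 [ 0.38  0.59 -0.06  0.93  0.   -1.19]
(0.631, 0.32) 3 0.2 [ 0.38  0.44  0.12  1.25  0.   -1.19]
(0.516, 0.413) 0 0.02 [ 0.58  0.52 -0.18  0.88  0.    2.15]
(0.516, 0.413) 0 0.2 [0.58 0.36 0.   1.21 0.   2.15]
(0.516, 0.413) 3 0.02 [ 0.58  0.52 -0.18  0.88  0.   -0.99]
(0.516, 0.413) 3 0.2 [ 0.58  0.36  0.    1.21  0.   -0.99]
(0.52, 0.164) 0 0.02 [ 0.19  0.35 -0.45  0.77  0.    1.76]
(0.52, 0.164) 0 0.2 [ 0.19  0.16 -0.26  1.15  0.    1.76]
(0.52, 0.164) 3 0.02 [ 0.19  0.35 -0.45  0.77  0.   -1.38]
(0.52, 0.164) 3 0.2 [ 0.19  0.16 -0.26  1.15  0.   -1.38]
```

Run:
```python
from h import *
grip(0.72,20)
move_pose([.437,.330,.13],ori(0))
movel([.437,.330,.030],speed=.12)
print('t',get_obs()['time'])
r=movel([.437,.330,.003],speed=.02,f_stop=3)
o=get_obs();print(r,o['eef_pos'],o['finger_gap'],o['force'],o['time'])
movel([.437,.330,.034],speed=.08)
grip(0.40,20)
o=get_obs();print(o['eef_pos'],o['finger_gap'],o['grasp_force'],o['time'])
```

```text
t 2.6417
True [0.43687072 0.32992306 0.00559435] 0.7178853339379687 [-1.58937106 -0.37855553  4.93391359] 3.75
[0.43649286 0.32983645 0.03370376] 0.48159653824907384 19.981836735096294 4.5833
```

```bash
python3 - <<'E'
from h import *
movel([.437,.330,.06],speed=.08)
movel([.437,.330,.13],speed=.15)
o=get_obs();print(o['finger_gap'],o['grasp_force'],o['time'])
sx,sy=.6316,.1811
move_pose([sx,sy,.13],ori(0))
movel([sx,sy,.072],speed=.1)
f=grab_frame('scene');save(f,'s1')
r=movel([sx,sy,.054],speed=.015,f_stop=2.5)
o=get_obs();print(r,o['eef_pos'],o['force'],o['finger_gap'],o['time'])
f=grab_frame('scene');save(f,'s2')
E
python3 - <<'E'
import cv2
a=[cv2.resize(cv2.imread(f'pics/s{i}.png')[130:280,180:380],None,fx=2,fy=2) for i in(1,2)]
cv2.imwrite('pics/s12.png',cv2.hconcat(a))
E
```

```text
0.48351883195253853 20.31176883727312 5.675
True [0.63089581 0.18040187 0.05890779] [ 1.51333729 -0.2163645   0.5112219 ] 0.481948555254833 8.2333
```

View pics/s12.png

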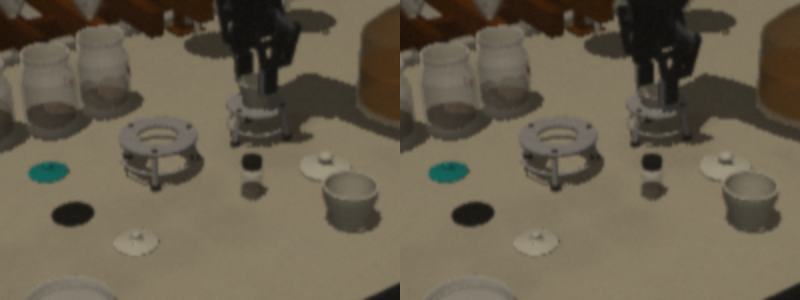

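Stopped at 58.9 mm against the expected 58.2 mm, so the small crucible is in the ring. I'll release it and go on to the large crucible.

Run:
```python
from h import *
grip(0.62)
o=get_obs();movel([o['eef_pos'][0],o['eef_pos'][1],.13],speed=.12)
grip(0.93)
move_pose([.4228,.215,.12],ori(0))
f=grab_frame('top');save(f,'t1');P=cloud(f)
u,v,r=331,184,26
Q=P[v-r:v+r+1,u-r:u+r+1].reshape(-1,3);Q=Q[(Q[:,2]>.053)&(Q[:,2]<.075)]
(a,b),rad=cv2.minEnclosingCircle((Q[:,:2]*1000).astype(np.float32))
print(len(Q),a,b,2*rad,np.percentile(Q[:,2],[5,50,90,98]))
movel([.4228,.215,.043],speed=.1)
grip(0.5,20)
o=get_obs();print(o['eef_pos'],o['finger_gap'],o['grasp_force'],o['time'])
movel([.4228,.215,.07],speed=.08)
movel([.4228,.215,.14],speed=.15)
sx,sy=.6309,.3198
move_pose([sx,sy,.14],ori(0))
movel([sx,sy,.082],speed=.1)
f=grab_frame('scene');save(f,'s3')
r=movel([sx,sy,.064],speed=.015,f_stop=2.5)
o=get_obs();print(r,o['eef_pos'],o['force'],o['finger_gap'],o['time'])
f=grab_frame('scene');save(f,'s4')
A=cv2.imread('pics/t1.png')[130:290,230:400]
B=cv2.imread('pics/s4.png')[130:280,180:380]
cv2.imwrite('pics/m1.png',cv2.hconcat([cv2.resize(A,(400,376)),cv2.resize(B,(400,376))]))
```

```text
76 632.58544921875 180.28115844726562 43.991207122802734 [0.05335058 0.05808529 0.06129706 0.06271246]
[0.42337981 0.21528025 0.04387381] 0.6498023122899521 20.74187407344766 11.8333
True [0.63079341 0.32031646 0.06891915] [0.16601648 0.9091471  2.419112  ] 0.64953847582453 15.4833
```

View pics/m1.png

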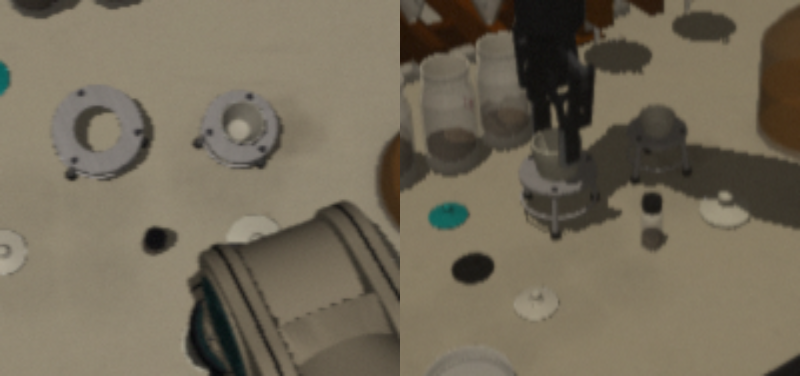

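Large crucible stopped at 68.9 mm (expected 69.4 mm), so it is seated. The left picture shows the small one centred in its ring at crop (240,128). I'll release it, measure both rims, then pick up the small lid.

```bash
cat >> h.py <<'E'
def rim(f,u,v,r,z0,z1,zr):
    P=cloud(f);Q=P[v-r:v+r+1,u-r:u+r+1];m=np.zeros(P.shape[:2],np.uint8)
    m[v-r:v+r+1,u-r:u+r+1]=(Q[...,2]>z0)&(Q[...,2]<z1)
    m=cv2.morphologyEx(m,cv2.MORPH_CLOSE,np.ones((5,5)))
    q=Q[(Q[...,2]>z0)&(Q[...,2]<z1)]
    (a,b),rad=cv2.minEnclosingCircle((q[:,:2]*1000).astype(np.float32))
    return circ(f,m,zr),(a,b,2*rad),np.percentile(q[:,2],[50,95])
E
python3 - <<'E'
from h import *
grip(0.80)
o=get_obs();movel([o['eef_pos'][0],o['eef_pos'][1],.14],speed=.12)
grip(0.40)
lx,ly=.5163,.4137
move_pose([lx,ly,.08],ori(0))
f=grab_frame('top');save(f,'t2')
print('S',rim(f,331,184,26,.053,.08,.060));print('L',rim(f,271,186,30,.062,.09,.0735))
movel([lx,ly,.030],speed=.1)
r=movel([lx,ly,.0178],speed=.03,f_stop=3)
o=get_obs();print(r,o['eef_pos'],o['force'])
grip(0.05,20)
o=get_obs();print(o['eef_pos'],o['finger_gap'],o['grasp_force'],o['time'])
movel([lx,ly,.05],speed=.05)
f=grab_frame('scene');save(f,'s5')
A=cv2.imread('pics/t2.png')[130:290,230:400]
B=cv2.imread('pics/s5.png')[150:300,180:380]
cv2.imwrite('pics/m2.png',cv2.hconcat([cv2.resize(A,(400,376)),cv2.resize(B,(400,376))]))
E
```

```text
S ((array([0.63211319, 0.18050475]), np.float64(0.04134083412654507)), (632.299072265625, 180.66058349609375, 43.45005798339844), array([0.05795141, 0.06251335]))
L ((array([0.63136562, 0.31992036]), np.float64(0.05648200873680798)), (631.9465942382812, 319.5377197265625, 57.567657470703125), array([0.07168163, 0.07581526]))
False [0.51610787 0.41363414 0.01759449] [ 0.46317166 -0.48751544  0.34346653]
[0.51643734 0.41383844 0.01800599] 0.09388401518889417 19.486495787277818 19.2917
```

View pics/m2.png

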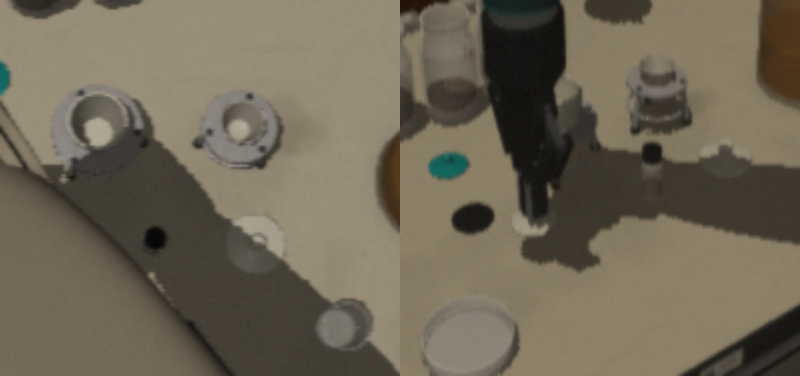

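The small lid is held and lifted (right picture, crop (530,220)), and both crucibles sit centred in their rings. Placing the small lid.

Run:
```python
from h import *
x,y=.6322,.1805
movel([.5163,.4137,.14],speed=.15)
move_pose([x,y,.13],ori(0))
o=get_obs();print(o['finger_gap'],o['eef_pos'])
movel([x,y,.087],speed=.08)
r=movel([x,y,.0765],speed=.01,f_stop=1.5)
o=get_obs();print(r,o['eef_pos'],o['force'],o['finger_gap'],o['time'])
f=grab_frame('scene');save(f,'s6')
cv2.imwrite('pics/m3.png',cv2.resize(cv2.imread('pics/s6.png')[130:280,200:400],(800,600),interpolation=2))
```

```text
0.09423006492285921 [0.63152026 0.18139217 0.1295362 ]
True [0.63205633 0.18053384 0.07761044] [ 0.33285222 -0.07294598  3.74854435] 0.0980344808081931 23.45
```

View pics/m3.png

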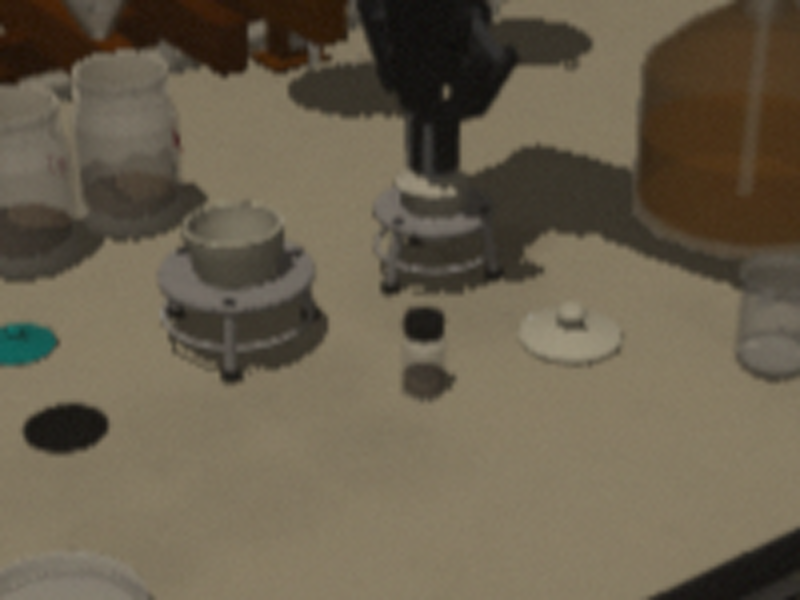

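Contact came at 77.6 mm: the lid lies on the rim at crop (430,185). Releasing, then the large lid.

Run:
```python
from h import *
grip(0.30)
o=get_obs();movel([o['eef_pos'][0],o['eef_pos'][1],.13],speed=.1)
grip(0.45)
lx,ly=.5209,.1643
move_pose([lx,ly,.09],ori(0))
f=grab_frame('top');save(f,'t3')
movel([lx,ly,.036],speed=.1)
r=movel([lx,ly,.0235],speed=.03,f_stop=3)
grip(0.08,20)
o=get_obs();print(r,o['eef_pos'],o['finger_gap'],o['grasp_force'],o['time'])
z0=o['eef_pos'][2]
movel([lx,ly,.05],speed=.05);movel([lx,ly,.15],speed=.15)
x,y=.6316,.3198
move_pose([x,y,.15],ori(0))
f=grab_frame('scene');save(f,'s7')
movel([x,y,.107],speed=.08)
r=movel([x,y,.0945],speed=.01,f_stop=1.5)
o=get_obs();print(r,o['eef_pos'],z0+.0735,o['force'],o['finger_gap'],o['time'])
f=grab_frame('scene');save(f,'s8')
A=cv2.imread('pics/s7.png')[100:280,200:400]
B=cv2.imread('pics/s8.png')[100:280,200:400]
cv2.imwrite('pics/m4.png',cv2.hconcat([cv2.resize(A,(400,360)),cv2.resize(B,(400,360))]))
```

```text
False [0.52107038 0.16435574 0.02375486] 0.17008996158652015 19.512350749100733 26.9667
True [0.63110592 0.31973937 0.09722872] 0.09725485971322571 [ 0.2445444  -0.39519383  2.66560708] 0.16565316742028935 30.8833
```

View pics/m4.png

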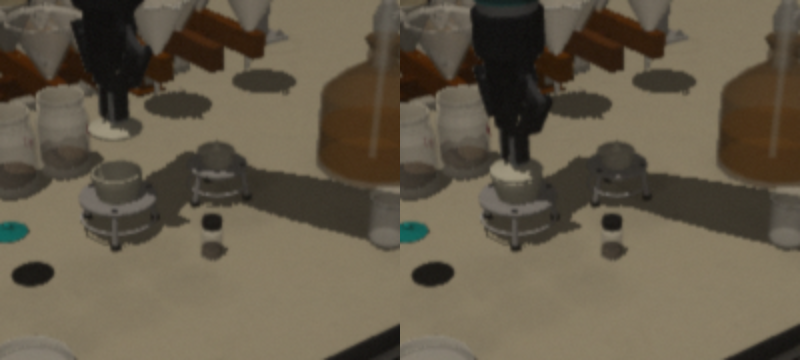

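The large lid touched down at the expected height. Releasing, retreating clear of the view and checking both.

Run:
```python
from h import *
import pickle
grip(0.38)
o=get_obs();movel([o['eef_pos'][0],o['eef_pos'][1],.16],speed=.1)
set_joints([1.029,.276,-.026,1.268,0,1.467])
f=grab_frame('top');save(f,'t4');g=grab_frame('scene');save(g,'s9')
f0=pickle.load(open('top0.pkl','rb'))
print('lidS',rim(f,331,184,26,.055,.09,.0645));print('lidL',rim(f,271,186,30,.068,.11,.0765))
for n,u,v,r,z in[('S',331,184,24,.045),('L',271,186,28,.045)]: print('stand',n,rim(f,u,v,r+2,.03,.053,z)[:2])
for n,u,v,r,z0,z1 in[('vial',297,232,12,.03,.06),('dish',186,266,24,.008,.03),('beak',376,267,16,.03,.08)]: print(n,rim(f0,u,v,r,z0,z1,z1*.8)[0],rim(f,u,v,r,z0,z1,z1*.8)[0])
A=cv2.imread('pics/t4.png')[130:290,230:400]
B=cv2.imread('pics/s9.png')[150:240,220:350]
cv2.imwrite('pics/m5.png',cv2.hconcat([cv2.resize(A,(400,376),interpolation=2),cv2.resize(B,(400,376),interpolation=2)]))
print(get_obs()['time'])
```

```text
lidS ((array([0.63235016, 0.18189313]), np.float64(0.043450869395893696)), (633.1712646484375, 181.19349670410156, 45.43337631225586), array([0.06214876, 0.06886756]))
lidL ((array([0.63214922, 0.31937877]), np.float64(0.058612571775266006)), (632.5347900390625, 318.39459228515625, 61.003910064697266), array([0.07881486, 0.09257309]))
stand S ((array([0.63143314, 0.18107569]), np.float64(0.07261407020651003)), (632.39306640625, 180.48414611816406, 74.33555603027344))
stand L ((array([0.63074939, 0.31988887]), np.float64(0.08836656287949854)), (631.0945434570312, 319.45343017578125, 90.54446411132812))
vial (array([0.52147928, 0.26715011]), np.float64(0.02169882468284064)) (array([0.52148405, 0.26712682]), np.float64(0.021549724505523282))
dish (array([0.45062449, 0.5183581 ]), np.float64(0.08450205966538721)) (array([0.45065264, 0.51825526]), np.float64(0.08463549360629717))
beak (array([0.43588012, 0.09028153]), np.float64(0.0459737398462238)) (array([0.43597496, 0.09016704]), np.float64(0.04581076329083556))
33.775
```

View pics/m5.png

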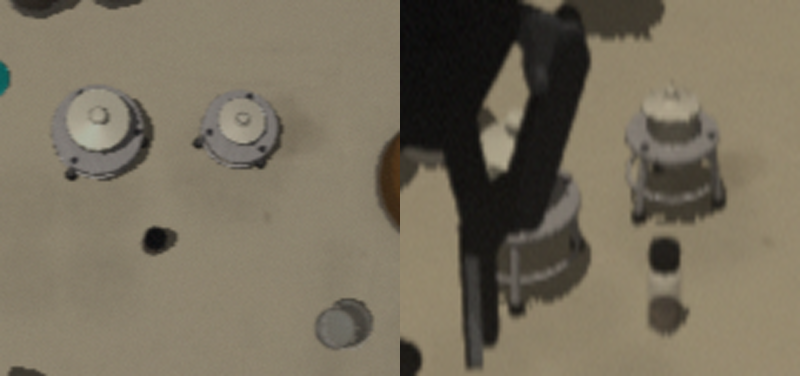

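Both lids lie flat and within about 1.5 mm of their crucibles' centres: large at crop (98,118), small at (242,120). The beaker, vial and dish have not moved. Handing in.

```bash
python3 -c "
from rig import *
print(finish_job())"
```

```text
the job is handed in; nothing more can be done
None
```

Job handed in after about 34 s of robot time: both crucibles are seated upright in their own tripods and covered with their own lids, flat and within about 1.5 mm of centre by the top camera; the beaker, vial and dish did not move.

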